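# Seat a lens carrier in the spring-plunger post holder, down to its stop

## Task

Take the carrier with the orange lens out of the white rack and push its rod down into the blue post holder, past the side spring plunger, with the lens over the round light window. Feel for the hidden height stop in the bore, press the rod fully home on it with a firm but careful 12 to 30 N, then let go. Touch no lens, and leave the other carriers, the bottle, the loupe and the white cup where they are.

Things in the scene. Friction and masses are not known exactly. Their poses are not given: they have to be found in the camera images.
- carrier: Steel rod with an arm holding the orange lens; loose, about 240 g, upright in a rack hole. Origin: centre of the rod's foot; z up the rod, x along the lens arm. Rod 18 mm diameter, foot tapered from 10 mm over the lowest 10 mm. Shoulder flange 32 mm diameter, 66 to 72 mm above the foot. The arm (10 mm wide, 72 to 78 mm above the foot) ends in a ring, 54 mm diameter, centred 62 mm from the rod.
- carrier_grip (a point): Centre of the carrier's square black grip, on the rod axis, 100 mm above the foot; axes as the carrier's. The grip is 18 x 18 mm, sides along x and y, from 82 to 118 mm above the foot; its top is the carrier's top. Pinch it from above on its +y and -y faces, keeping fingertips above the arm (78 mm).
- lens: The orange lens in the carrier's ring, 47 mm diameter, 6 mm thick; origin at the centre of its underside, 62 mm along the arm from the rod axis and 72.5 mm above the rod's foot. Not to be touched by anything.
- rack: Fixed white rack, 56 x 240 x 72 mm, origin at the centre of its underside, long side along y; three upright 24 mm holes at y = -85, 0 and +85 mm. Each carrier stands with its shoulder on the rack's top and 66 mm of rod in a hole, its arm within 0.15 rad of the rack's +x. Any carrier may be in any hole; rack and holder may change sides.
- carrier_green: Another carrier, same shape, green lens, stays in the rack. Origin at the foot of its rod.
- carrier_grey: Another carrier, same shape, dark grey lens, stays in the rack. Origin at the foot of its rod.
- holder: Fixed post holder: base plate, a blue block 44 x 44 mm, 60 mm high, with an upright 20 mm bore, and towards +x a black light box, 56 mm wide, 44 mm high. Origin on the bore axis at table height; z up, x towards the light window. The spring plunger's brass barrel and red knob stick out of the block's +y side to 54 mm from the bore axis, 40 mm above the table.
- stop: Height stop at the bottom of the bore, 14 mm diameter, out of sight; the rod's foot lands on it. Origin: its fixed base, 8 mm above the table. Its pin was screwed up by an unknown amount, so its top lies anywhere from 10 to 26 mm above the table (34 to 50 mm below the mouth) and must be found by feel. A firm pad on top gives 1 mm under 10 N, then it is rigid.
- holder_mouth (a point): Centre of the bore's mouth in the top of the blue block, on the bore axis, 60 mm above the table; axes as the holder's. The rod enters straight down here. When home, the shoulder still stands 16 to 32 mm above the block.
- window (a point): Centre of the round white light window (44 mm diameter) on the light box, 62 mm from the bore axis along the holder's +x, 47 mm above the table. The lens belongs right above it.
- plunger (a joint): Travel of the spring plunger (m): 0 sprung out (12 mm ball nose 5.5 mm into the bore from +y, 20 mm below the mouth), up to 0.0065 pushed back, about 0.0025 to 0.0045 while the full rod is beside it, where it stays. Spring 3 N plus 0.9 N per mm. The foot meets the nose 15 to 20 mm below the mouth; riding over it takes about 4 to 10 N, then sliding on takes a few N until the rod lands on the stop.
- cleaner: Bystander: brown bottle with white cap, 48 mm diameter, 130 mm tall, origin at its underside.
- loupe: Bystander: black eye loupe, 42 mm diameter, 38 mm tall, origin at its underside.
- cup: Bystander: white ceramic cup, 70 mm diameter, 60 mm tall, origin at its underside.

How it is judged (in metres and radians):
On the way, in this order (a step that is already met when the one before it is completed fails the run):
1. the rod stands in the bore and holds the plunger pushed back by more than 2 mm (value of joint plunger above 0.002 m and horizontal distance between carrier and holder_mouth below 0.003 m), for 0.05 s.
2. the rod is pressed on the stop with more than 7 N (contact force between carrier and stop above 7 N and horizontal distance between carrier and holder_mouth below 0.003 m), for 0.1 s.
At the end, for the whole second after the job is handed in: The orange carrier stands released and at rest in the holder: foot on the stop (at least 0.3 N), within 3 mm of the bore axis and 0.06 rad of upright, the plunger pushed back more than 2 mm by the rod, the lens within 10 mm (seen from above) of the middle of the light window (all of step 1 and contact force between carrier and stop above 0.3 N and angle between carrier's own z axis and vertical below 0.06 rad and horizontal distance between lens and window below 0.01 m and linear speed of carrier below 0.01 m/s); the robot touches nothing.
It fails at once if the rod is pressed on the stop with more than 36 N (contact force between carrier and stop above 36 N).
It fails at once if the carrier bears on the post holder with more than 60 N in all (contact force between carrier and holder above 60 N).
It fails at once if the orange lens is touched (more than 1 N) (contact force between anything else and lens above 1 N).
It fails at once if another carrier is moved by more than 15 mm (distance of any of carrier_green, carrier_grey from where it was at the start of the episode above 0.015 m).
It fails at once if a bench thing (bottle, loupe, cup) is moved by more than 30 mm (distance of any of cleaner, loupe, cup from where it was at the start of the episode above 0.03 m).
It also fails if it takes over 48 s, if anything falls off the work surface, if the arm or the gripper's body presses on something with over 40 N, if the wrist force passes 120 N, or if a joint passes its speed limit or range.

## Robot

A 6-joint arm with a two-finger parallel gripper is mounted at the origin on the work surface. World frame = base frame: x ahead of the robot, y to its left, z up, the work surface at z = 0. Lengths are in mm, angles in rad, forces in N, time in s.
With the tool pointing down it reaches from about 275 to 875 mm from the base axis. Payload 12.5 kg.
Tool frame: the origin (TCP) lies on the centre line of the jaws, within the pads' length; the fingertips stand 11 mm ahead of it and the grasp point (between the pads) lies 8 mm behind it (nose_length is the y of the fingertips in the tool frame, in mm); y points along the fingers, x is the direction in which the jaws open and shut, and the axes are right-handed (so a half turn about y gives the same grasp; the last joint's range is limited). The gripper opens to 85 mm and grips with 20 to 120 N. Pads are 22 mm wide; open, the fingers measure 114 mm over their backs; the gripper's body (76 mm by 85 mm) begins 54 mm behind the grasp point. The pads swing forward as they close: fully open they stand 13 mm farther back than shut.
Start: joints at [-1.376, 0.351, 1.652, -0, 1.139, -0.085], TCP at [151.91, -528.591, 242.29] pointing down, gripper open.
Joint ranges: [-2.75, 2.75], [-0.79, 2.1], [0.01, 2.65], [-1.57, 4.71], [0.07, 3.14], [-2.87, 2.87]. Speed limits (rad/s): [2.22, 2.22, 2.79, 3.14, 3.14, 3.14].

## Interface

Orientations are given as a unit quaternion [x, y, z, w].
In Python, from plant import sense, read_camera, camera_model, close_job, nose_length gives the robot as it stands.
- The arm moves only by the shell command python3 -m creep 'ROWS' [FORCE]. ROWS is JSON, one flat list of numbers, 7 for each row, row after row: the shift along the tool's x, y, z in cm, then the turn, a rotation vector about the tool's x, y, z in degrees, then the opening, from 0 (shut) to 1 (fully open). In form: [dx, dy, dz, ax, ay, az, claw, dx, dy, dz, ax, ay, az, claw, ...]. A call has 1 to 8 rows; each row shifts and turns the commanded pose from where the row before left it, along the tool's axes as they then stand; what a row does not reach is not made up. A row lasts 1/8 s, in which the tool goes at most 62.5 mm and 10.7 degrees, less where a joint would pass 70% of its speed; a pose out of reach is approached as far as the arm can. A call is refused whole if a number of a shift passes 6.25 or a number of a turn 10.7, either way. A call with a gripper value outside its range is refused whole. The fingers move at their own pace and stop on an object; FORCE is the grip in N (left out, the last holds). Time passes only in rows, so rows that do not move let the fingers close. It gives the time, the measured TCP pose, the force and the opening at its end, in the units of the state.
- sense(): the state, without advancing time (a new reading comes with each control period).
- read_camera(name): name is "side" or "top"; returns the picture (400x640x3 uint8, red, green, blue); there is no depth.
- camera_model(name): a dict with "camera_matrix" (3x3 intrinsics, pixels), "R" (3x3) and "t" (3): a world point X has camera coordinates R X + t. Camera axes: x right, y down, z forward; pixel columns grow to the right and rows downward; lengths in mm; the calibration is good to about 2 mm. A picture is of the moment at which its call begins. camera_model takes no time and is no camera call.
- close_job(): hands the job in, once; it reports no verdict.
The state is a dict: "time": time; "joints": joint angles; "joint_vel": joint speeds; "joint_torque": joint torques, N m; "ee_pos": TCP position; "tcp_rot": TCP orientation; "force": force on the tool from outside, world axes, zero at the start; "torque": the same for the moment, N m; "finger_gap": finger opening in mm.
Only numpy, scipy, OpenCV 4.12 (cv2) and the standard library are available. Lean on these libraries where they do the work, as an engineer would, in place of code of your own. Each camera call takes 0.05 s, during which the arm holds its last target.

## Working session

There is one attempt and no reset: what is moved stays moved. The work goes in short steps, Python scripts to look and compute and a shell command to move; the robot and the scene stay as the last step left them, time stands still between calls to the robot, and variables do not carry over. Pictures are saved under pics/ and viewed, and the job is handed in when it is done.

```bash
mkdir -p pics; ls; python3 - <<'E'
from plant import *
import cv2, numpy as np
s=sense(); print({k:np.round(v,3).tolist() for k,v in s.items()}, nose_length)
for n in ["side","top"]:
    im=read_camera(n); cv2.imwrite(f"pics/{n}0.png",im[:,:,::-1])
    m=camera_model(n); print(n,{k:np.round(v,4).tolist() for k,v in m.items()})
E
```

```text
pics
{'time': 0.0, 'joints': [-1.376, 0.351, 1.652, -0.0, 1.139, -0.085], 'joint_vel': [0.0, -0.001, 0.001, 0.001, -0.002, 0.0], 'joint_torque': [-0.001, -50.61, -29.14, -0.0, 0.005, -0.0], 'ee_pos': [151.867, -528.285, 241.77], 'tcp_rot': [-0.565, 0.426, -0.425, 0.565], 'force': [0.2, -0.131, -0.313], 'torque': [0.067, 0.011, 0.025], 'finger_gap': 85.388} 11.0
side {'camera_matrix': [[454.1699, 0.0, 320.7927], [0.0, 454.1699, 194.4493], [0.0, 0.0, 1.0]], 'R': [[-0.6834, -0.73, -0.0095], [-0.4904, 0.4687, -0.7347], [0.5408, -0.4975, -0.6783]], 't': [406.2066, 348.3055, 931.1489]}
top {'camera_matrix': [[423.7569, 0.0, 322.9529], [0.0, 423.7569, 204.9703], [0.0, 0.0, 1.0]], 'R': [[0.0124, -0.9996, 0.0269], [-0.9845, -0.0169, -0.1747], [0.1751, -0.0243, -0.9843]], 't': [-35.7983, 586.815, 1287.787]}
```

View pics/side0.png

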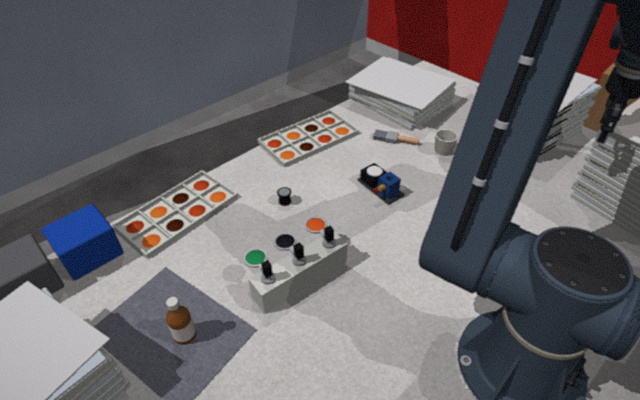

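View pics/top0.png

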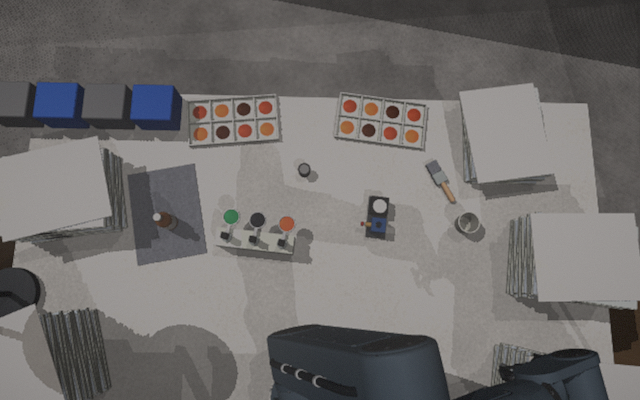

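The orange carrier is at the right (low-y) end of the rack, with its lens at about (287,224) in top and (316,225) in side. The holder's window is at (380,206) in top and its bore at about (377,227). I'll zoom in on both.

```bash
python3 - <<'E'
import cv2, numpy as np
t=cv2.imread("pics/top0.png"); s=cv2.imread("pics/side0.png")
a=cv2.resize(t[190:265,205:325],None,fx=6,fy=6,interpolation=cv2.INTER_CUBIC)
b=cv2.resize(t[185:250,345:415],None,fx=8,fy=8,interpolation=cv2.INTER_CUBIC)
c=cv2.resize(s[205:315,235:360],None,fx=5,fy=5,interpolation=cv2.INTER_CUBIC)
d=cv2.resize(s[150:210,345:415],None,fx=8,fy=8,interpolation=cv2.INTER_CUBIC)
for n,i in zip("abcd",(a,b,c,d)): cv2.imwrite(f"pics/z_{n}.png",i); print(i.shape)
E
```

```text
(450, 720, 3)
(520, 560, 3)
(550, 625, 3)
(480, 560, 3)
```

View pics/z_a.png

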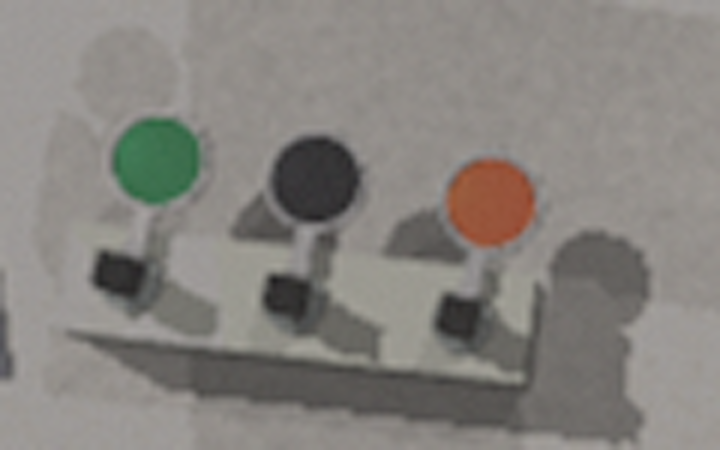

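View pics/z_b.png

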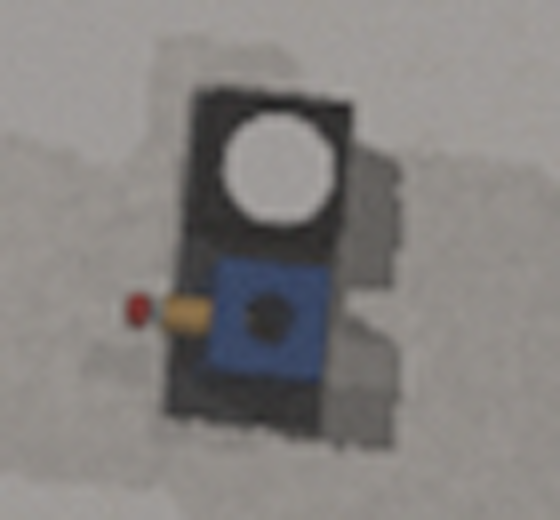

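View pics/z_c.png

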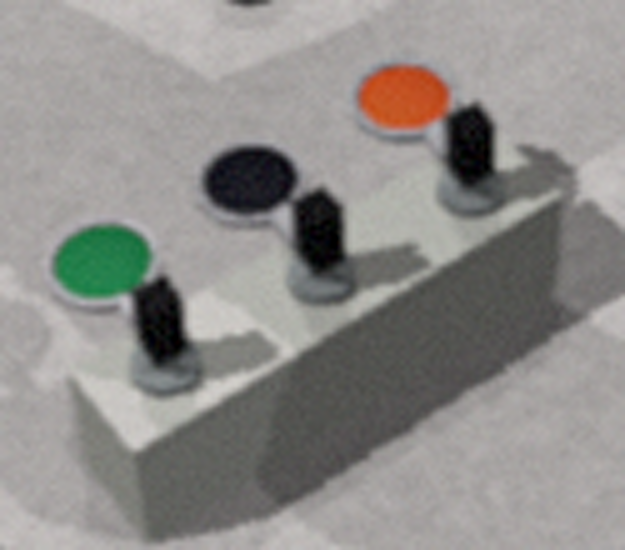

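View pics/z_d.png

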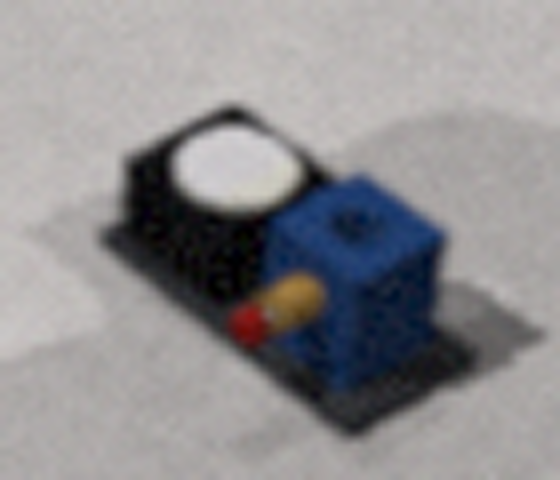

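```bash
cat > h.py <<'E'
import cv2, numpy as np
from plant import *
from scipy.optimize import least_squares
def ray(n,uv,z):
    m=camera_model(n);K,R,t=map(np.array,(m["camera_matrix"],m["R"],m["t"]))
    d=R.T@np.linalg.solve(K,[uv[0],uv[1],1]);c=-R.T@t
    return c+d*(z-c[2])/d[2]
def proj(n,X):
    m=camera_model(n);K,R,t=map(np.array,(m["camera_matrix"],m["R"],m["t"]))
    q=K@(R@np.asarray(X,float)+t);return q[:2]/q[2]
def tri(u1,u2):
    f=lambda X:np.r_[proj("top",X)-u1,proj("side",X)-u2]
    r=least_squares(f,[500,0,80]);return r.x,np.round(r.fun,2)
def blob(im,mask,box):
    x0,y0,x1,y1=box;m=np.zeros(mask.shape,np.uint8);m[y0:y1,x0:x1]=mask[y0:y1,x0:x1]
    n,l,st,c=cv2.connectedComponentsWithStats(m);k=1+np.argmax(st[1:,4]);return c[k],st[k,4]
E
python3 - <<'E'
from h import *
I={n:cv2.imread(f"pics/{n}0.png").astype(int) for n in("top","side")}
def cols(im):
    b,g,r=im[...,0],im[...,1],im[...,2]
    return dict(orange=((r-b)>70),green=((g-r)>30),white=(im.min(2)>135),blue=((b-r)>25),dark=(im.max(2)<75),red=((r-g)>60)&((g-b)<25))
C={n:cols(I[n]) for n in I}
def loc(k,bt,bs,z):
    ut,at=blob(I,C["top"][k],bt);us,as_=blob(I,C["side"][k],bs)
    X,r=tri(ut,us)
    print(k,ut.round(2),at,us.round(2),as_,"tri",X.round(1),r,"top@z",ray("top",ut,z).round(1),"side@z",ray("side",us,z).round(1))
loc("orange",(275,212,300,236),(302,214,328,236),84.5)
loc("green",(220,205,245,228),(240,245,270,270),84.5)
loc("white",(370,195,392,215),(364,162,386,178),47)
loc("dark",(374,218,384,233),(384,172,394,184),58)
E
```

```text
orange [286.44 223.44] 154 [315.45 224.16] 182 tri [522.6  84.5  79.7] [ 0.08  0.11 -0.11 -0.02] top@z [522.3  84.5  84.5] side@z [519.   87.4  84.5]
green [230.76 216.36] 156 [255.15 257.08] 228 tri [541.7 255.2  79.6] [ 0.12  0.13 -0.13 -0.03] top@z [541.4 254.7  84.5] side@z [537.8 257.1  84.5]
white [379.4  205.64] 125 [375.   167.81] 209 tri [ 586.4 -206.4   56. ] [ 0.25  0.35 -0.39 -0.06] top@z [ 589.1 -207.1   47. ] side@z [ 592.4 -215.7   47. ]
dark [378.18 224.39] 28 [388.83 177.92] 12 tri [ 527.7 -200.9   57. ] [-0.04 -0.06  0.07  0.01] top@z [ 527.4 -200.8   58. ] side@z [ 527.2 -199.8   58. ]
```

```bash
python3 - <<'E'
from h import *
def win(n,box,thr,inv=False,f=8):
    im=cv2.imread(f"pics/{n}0.png",0);x0,y0,x1,y1=box
    z=cv2.resize(im[y0:y1,x0:x1],None,fx=f,fy=f,interpolation=cv2.INTER_CUBIC)
    z=cv2.GaussianBlur(z,(0,0),4)
    b=(z<thr if inv else z>thr).astype(np.uint8)
    cs,_=cv2.findContours(b,cv2.RETR_LIST,cv2.CHAIN_APPROX_NONE)
    out=[]
    for c in cs:
        if len(c)<20: continue
        e=cv2.fitEllipse(c);out.append((np.array([(e[0][0]+.5)/f-.5+x0,(e[0][1]+.5)/f-.5+y0]).round(2),np.round(np.array(e[1])/f,1),len(c)))
    return out
print("win top");[print(o) for o in win("top",(366,195,392,218),115)]
print("win side");[print(o) for o in win("side",(360,160,388,180),115)]
def blue(n,box,f=8):
    im=cv2.imread(f"pics/{n}0.png").astype(np.float32);x0,y0,x1,y1=box
    z=cv2.resize(im[y0:y1,x0:x1],None,fx=f,fy=f,interpolation=cv2.INTER_CUBIC);z=cv2.GaussianBlur(z,(0,0),4)
    d=z[...,0]-z[...,2]
    b=(d>22).astype(np.uint8)
    cs,_=cv2.findContours(b,cv2.RETR_LIST,cv2.CHAIN_APPROX_NONE)
    for c in cs:
        if len(c)<40: continue
        r=cv2.minAreaRect(c);e=cv2.fitEllipse(c)
        g=lambda p:((np.array(p)+.5)/f-.5+[x0,y0]).round(2)
        print(n,"rect",g(r[0]),np.round(np.array(r[1])/f,1),r[2],"ell",g(e[0]),np.round(np.array(e[1])/f,1),len(c), g(cv2.boxPoints(r)).tolist())
blue("top",(365,210,392,236));blue("side",(372,168,406,204))
E
```

```text
win top
(array([379.38, 205.63]), array([13. , 13.5]), 301)
(array([413.77, 182.49]), array([23.9, 57.2]), 391)
(array([368.02, 204.83]), array([ 5.8, 25.2]), 428)
win side
(array([373.85, 166.52]), array([16.7, 29.6]), 888)
top rect [378.06 224.31] [6.2 6.2] 45.0 ell [378.05 224.34] [6.2 6.4] 140 [[373.69, 224.31], [378.06, 219.94], [382.44, 224.31], [378.06, 228.69]]
top rect [377.96 224.39] [14.6 14.3] 6.115503787994385 ell [378.16 224.39] [16.  16.4] 421 [[369.95, 230.7], [371.47, 216.53], [385.97, 218.08], [384.45, 232.25]]
side rect [388.73 184.16] [24.4 25.3] 56.6592903137207 ell [388.86 184.15] [21.6 26.3] 654 [[371.46, 180.94], [392.6, 167.03], [405.99, 187.38], [384.85, 201.29]]
```

```bash
cat > fit.py <<'E'
from h import *
I={n:cv2.imread(f"pics/{n}0.png") for n in("top","side")}
def darkc(n,box,thr,f=8):
    x0,y0,x1,y1=box;im=I[n][y0:y1,x0:x1].max(2)
    z=cv2.GaussianBlur(cv2.resize(im,None,fx=f,fy=f,interpolation=cv2.INTER_CUBIC),(0,0),3)
    N,l,st,c=cv2.connectedComponentsWithStats((z<thr).astype(np.uint8));k=1+np.argmax(st[1:,4])
    return (c[k]+.5)/f-.5+[x0,y0],st[k,4]/f/f
def gripc(n,x,y,a,zb=88,zt=124):
    ca,sa=np.cos(a),np.sin(a)
    P=[proj(n,[x+ca*i-sa*j,y+sa*i+ca*j,z]) for i in(-9,9) for j in(-9,9) for z in(zb,zt)]
    h=cv2.convexHull(np.array(P,np.float32));m=cv2.moments(h)
    return np.array([m["m10"],m["m01"]])/m["m00"],m["m00"]
E
python3 - <<'E'
from fit import *
g={"orange":[("top",(275,235,290,248)),("side",(320,224,338,246))],"grey":[("top",(247,233,262,245)),("side",(290,240,306,262))],"green":[("top",(219,230,233,243)),("side",(260,258,275,282))]}
L={"orange":([286.44,223.44],[315.45,224.16]),"green":([230.76,216.36],[255.15,257.08])}
for k,v in g.items():
    O={n:darkc(n,b,80) for n,b in v}
    def fun(p,ns=("top","side")): return np.concatenate([gripc(n,p[0],p[1],p[2] if len(p)>2 else .05)[0]-O[n][0] for n in ns])
    for ns in (("top",),("side",),("top","side")):
        r=least_squares(fun,[450,100],args=(ns,));print(k,ns,r.x.round(1),r.fun.round(2))
    print([ (O[n][1].round(0),round(gripc(n,*r.x,.05)[1])) for n in O])
    if k in L:
        def f2(p): 
            l=[p[0]+62*np.cos(p[2]),p[1]+62*np.sin(p[2]),84.5]
            return np.r_[fun(p),proj("top",l)-L[k][0],proj("side",l)-L[k][1]]
        r=least_squares(f2,[450,100,0.]);print("  full",r.x.round(3),r.fun.round(2))
B={"top":([378.06,224.36],[379.38,205.63]),"side":([388.75,177.9],[374.1,170.6])}
for ns in(("top",),("side",),("top","side")):
    def f(p): return np.concatenate([np.r_[proj(n,[p[0],p[1],59])-B[n][0],proj(n,[p[0]+62*np.cos(p[2]),p[1]+62*np.sin(p[2]),47])-B[n][1]] for n in ns])
    r=least_squares(f,[520,-200,0.]);print("holder",ns,r.x.round(3),r.fun.round(2))
E
```

```text
orange ('top',) [460.8 100. ] [-1.16  0.11]
orange ('side',) [452.9  96.9] [2.71 0.06]
orange ('top', 'side') [460.7  96.3] [ 0.08  0.17  0.55 -1.86]
[(np.float64(47.0), 48), (np.float64(139.0), 158)]
  full [ 4.60642e+02  9.92310e+01 -2.20000e-01] [-0.89  0.16 -0.32 -1.21 -0.4   0.38 -0.08 -0.82]
grey ('top',) [478.8 100. ] [27.5  -2.49]
grey ('side',) [476.5  99.3] [ 25.07 -22.06]
grey ('top', 'side') [484.4  98.3] [ 28.13  -4.36  23.05 -24.07]
[(np.float64(51.0), 49), (np.float64(151.0), 155)]
green ('top',) [478.8 100. ] [55.66  1.35]
green ('side',) [501.8 100.8] [ 49.33 -44.9 ]
green ('top', 'side') [494.2 109.5] [ 52.62  -3.84  48.81 -41.35]
[(np.float64(50.0), 50), (np.float64(142.0), 155)]Traceback (most recent call last):
  File "<stdin>", line 14, in <module>
    return func(*args, **kwargs)
    result = trf(vector_fun.fun, vector_fun.jac, x0, f0, J0, lb, ub, ftol, xtol,
                 gtol, max_nfev, x_scale, loss_function, tr_solver,
                 tr_options.copy(), verbose, callback=callback_wrapped)
    return trf_no_bounds(
        fun, jac, x0, f0, J0, ftol, xto
[... 846 characters left out ...]
  ^^^^^^^
    f = np.atleast_1d(self.fun(x, *self.args, **self.kwargs))
                      ~~~~~~~~^^^^^^^^^^^^^^^^^^^^^^^^^^^^^^
    return np.atleast_1d(self.fun(x))
                         ~~~~~~~~^^^
    return self.f(x, *self.args, **self.kwargs)
           ~~~~~~^^^^^^^^^^^^^^^^^^^^^^^^^^^^^^
  File "<stdin>", line 13, in f2
  File "<stdin>", line 6, in fun
  File "fit.py", line 10, in gripc
    P=[proj(n,[x+ca*i-sa*j,y+sa*i+ca*j,z]) for i in(-9,9) for j in(-9,9) for z in(zb,zt)]
       ~~~~^^^^^^^^^^^^^^^^^^^^^^^^^^^^^^^
  File "h.py", line 9, in proj
    m=camera_model(n);K,R,t=map(np.array,(m["camera_matrix"],m["R"],m["t"]))
ValueError: time passes only in moves, steps and waits
```

```bash
cat > h2.py <<'E'
import re
s=open('h.py').read()
s=s.replace("from plant import *","from plant import *\nfrom plant import camera_model as _cm\nimport functools\ncamera_model=functools.lru_cache(None)(lambda n:_cm(n))")
s=s.replace("least_squares(f,[500,0,80])","least_squares(f,[500,0,80])")
open('h.py','w').write(s)
E
python3 h2.py; cat > fit_all.py <<'E'
from fit import *
from functools import partial
ls=partial(least_squares,diff_step=1e-3,x_scale=[1,1])
g={"orange":[("top",(275,235,290,248)),("side",(320,224,338,246))],"grey":[("top",(247,233,262,245)),("side",(290,240,306,262))],"green":[("top",(219,230,233,243)),("side",(260,258,275,282))]}
L={"orange":([286.44,223.44],[315.45,224.16]),"green":([230.76,216.36],[255.15,257.08])}
for k,v in g.items():
    O={n:darkc(n,b,80) for n,b in v}
    def fun(p,ns=("top","side")): return np.concatenate([gripc(n,p[0],p[1],p[2] if len(p)>2 else .05)[0]-O[n][0] for n in ns])
    for ns in (("top",),("side",),("top","side")):
        r=ls(fun,[450,100],args=(ns,));print(k,ns,r.x.round(1),r.fun.round(2))
    print([ (O[n][1].round(0),round(gripc(n,*r.x,.05)[1])) for n in O])
    if k in L:
        def f2(p): 
            p=[p[0],p[1],p[2]/100]
            l=[p[0]+62*np.cos(p[2]),p[1]+62*np.sin(p[2]),84.5]
            return np.r_[fun(p),proj("top",l)-L[k][0],proj("side",l)-L[k][1]]
        r=least_squares(f2,[450,100,-10.],diff_step=1e-3);print("  full",r.x.round(3),r.fun.round(2))
B={"top":([378.06,224.36],[379.38,205.63]),"side":([388.75,177.9],[374.1,170.6])}
for ns in(("top",),("side",),("top","side")):
    def f(p): return np.concatenate([np.r_[proj(n,[p[0],p[1],59])-B[n][0],proj(n,[p[0]+62*np.cos(p[2]),p[1]+62*np.sin(p[2]),47])-B[n][1]] for n in ns])
    r=least_squares(f,[520,-200,0.]);print("holder",ns,r.x.round(3),r.fun.round(2))
E
python3 fit_all.py
```

```text
orange ('top',) [461.2  96.6] [0. 0.]
orange ('side',) [457.3 101.3] [-0.  0.]
orange ('top', 'side') [459.5  98.9] [-0.79  0.56  0.13 -1.02]
[(np.float64(47.0), 48), (np.float64(139.0), 158)]
  full [459.79   98.784 -20.904] [-0.75  0.44  0.07 -1.12 -0.48  0.61  0.04 -0.62]
grey ('top',) [470.2 181.4] [-0.  0.]
grey ('side',) [466.4 186.2] [-0. -0.]
grey ('top', 'side') [468.4 184. ] [-0.89  0.58  0.16 -1.03]
[(np.float64(51.0), 54), (np.float64(151.0), 167)]
green ('top',) [480.3 265.3] [-0.  0.]
green ('side',) [477.2 268.8] [-0.  0.]
green ('top', 'side') [478.8 267.3] [-0.71  0.52  0.09 -0.8 ]
[(np.float64(50.0), 60), (np.float64(142.0), 177)]
  full [478.721 267.368 -18.542] [-0.72  0.53  0.11 -0.78 -0.45  0.55 -0.07 -0.73]
holder ('top',) [ 5.27442e+02 -2.00317e+02 -1.08000e-01] [ 0.   -0.02 -0.    0.02]
holder ('side',) [ 5.25457e+02 -1.97989e+02 -1.15000e-01] [ 0.17  0.32 -0.18 -0.34]
holder ('top', 'side') [ 5.26711e+02 -1.99533e+02 -1.11000e-01] [-0.24  0.2  -0.19  0.25  0.19 -0.14 -0.2  -0.75]
```

```bash
cat > goto.py <<'E'
# prints shift (tool axes, cm) and turn about tool y (deg) to reach target x y z yaw(of tool x, rad) 
import sys,numpy as np
from plant import sense
from scipy.spatial.transform import Rotation as R
s=sense();r=R.from_quat(s["tcp_rot"]);M=r.as_matrix();p=np.array(s["ee_pos"])
print("t",round(s["time"],2),"pos",p.round(1),"F",np.round(s["force"],1),"T",np.round(s["torque"],2),"gap",round(s["finger_gap"],1),"j",np.round(s["joints"],2))
print("toolx",M[:,0].round(3),"tooly",M[:,1].round(3),"yaw x",round(np.arctan2(M[1,0],M[0,0]),4))
if len(sys.argv)>1:
    x,y,z,a=map(float,sys.argv[1:5]);d=np.array([x,y,z])-p
    X=np.array([np.cos(a),np.sin(a),0]);Y=np.array([0,0,-1.]);T=np.c_[X,Y,np.cross(X,Y)]
    rv=(r.inv()*R.from_matrix(T)).as_rotvec(degrees=True)
    print("turn",rv.round(2),"shift in current tool axes cm",(M.T@d/10).round(3),"shift in target axes cm",(T.T@d/10).round(3))
E
python3 goto.py 459.5 99 242 1.362; python3 goto.py 459.5 99 242 -1.78
```

```text
t 0.1 pos [ 151.8 -528.3  241.8] F [ 0.7  0.1 -0.3] T [-0.02 -0.01 -0.02] gap 85.4 j [-1.38  0.35  1.65 -0.    1.14 -0.08]
toolx [ 0.276 -0.961 -0.001] tooly [-0.     0.001 -1.   ] yaw x -1.291
turn [-8.0000e-02 -1.5201e+02 -1.0000e-02] shift in current tool axes cm [-5.1797e+01  3.7000e-02  4.6894e+01] shift in target axes cm [ 6.7748e+01 -1.6000e-02 -1.7094e+01]
t 0.1 pos [ 151.8 -528.3  241.8] F [ 0.7  0.1 -0.3] T [-0.02 -0.01 -0.02] gap 85.4 j [-1.38  0.35  1.65 -0.    1.14 -0.08]
toolx [ 0.276 -0.961 -0.001] tooly [-0.     0.001 -1.   ] yaw x -1.291
turn [ 1.000e-02  2.802e+01 -6.000e-02] shift in current tool axes cm [-5.1797e+01  3.7000e-02  4.6894e+01] shift in target axes cm [-6.7755e+01 -1.6000e-02  1.7066e+01]
```

```bash
python3 -m creep '[-4,0,3.6,0,0,0,1,-4,0,3.6,0,0,0,1,-4,0,3.6,0,0,0,1,-4,0,3.6,0,0,0,1,-4,0,3.6,0,0,0,1,-4,0,3.6,0,0,0,0.7,-4,0,3.6,0,0,0,0.7,-4,0,3.6,0,0,0,0.7]' 40; python3 goto.py 459.5 99 200 -1.78
```

```text
time: 1.1
ee_pos: [340.7, -139.8, 242.3]
tcp_rot: [-0.565, 0.425, -0.426, 0.565]
force: [1.6, -1.5, 0.0]
finger_gap: 59.7
t 1.1 pos [ 340.7 -139.8  242.3] F [ 1.6 -1.5  0. ] T [-0.01 -0.04 -0.  ] gap 59.7 j [-0.52  0.01  2.08  0.    1.06  0.78]
toolx [ 0.276 -0.961  0.   ] tooly [ 0. -0. -1.] yaw x -1.2913
turn [-1.0e-02  2.8e+01  1.0e-02] shift in current tool axes cm [-19.682   4.234  18.006] shift in target axes cm [-25.831   4.234   6.659]
```

```bash
python3 -m creep '[-4,0,3.6,0,0,0,0.7,-4,0,3.6,0,0,0,0.7,-4,0.5,3.6,0,0,0,0.7,-4,1,3.6,0,0,0,0.7,-3.6,1.5,3.6,0,0,0,0.7,0,1,0,0,9.3,0,0.7,0,0,0,0,9.3,0,0.7,0,0,0,0,9.4,0,0.7]'; python3 goto.py 459.5 99 160 -1.78
```

```text
time: 2.1
ee_pos: [459.0, 96.7, 201.9]
tcp_rot: [-0.444, 0.551, -0.55, 0.443]
force: [0.7, -0.8, -0.5]
finger_gap: 59.7
t 2.1 pos [459.   96.7 201.9] F [ 0.7 -0.8 -0.5] T [-0.03  0.    0.01] gap 59.7 j [0.11 0.26 1.9  0.   0.99 1.89]
toolx [-0.212 -0.977  0.   ] tooly [-0.001 -0.    -1.   ] yaw x -1.7847
turn [ 0.06 -0.27  0.02] shift in current tool axes cm [-0.233  4.186  0.007] shift in target axes cm [-2.320e-01  4.186e+00  4.000e-03]
```

```bash
python3 - <<'E'
from h import *
for n in("top","side"):
    im=read_camera(n);cv2.imwrite(f"pics/{n}1.png",im[:,:,::-1])
t=cv2.imread("pics/top1.png");s=cv2.imread("pics/side1.png")
z=np.hstack([cv2.resize(t[180:270,205:325],(400,300),interpolation=3),cv2.resize(s[140:260,270:400],(325,300),interpolation=3)])
cv2.imwrite("pics/z1.png",z)
E
```

```text
(no output)
```

View pics/z1.png

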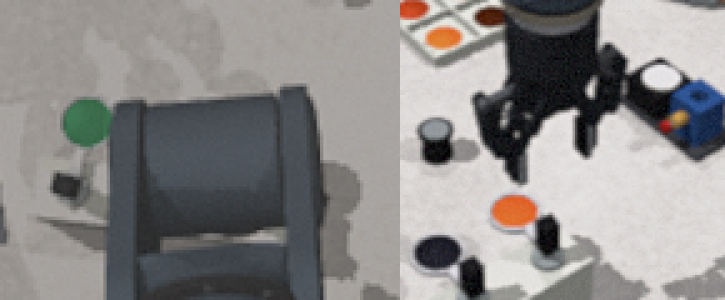

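View pics/side1.png

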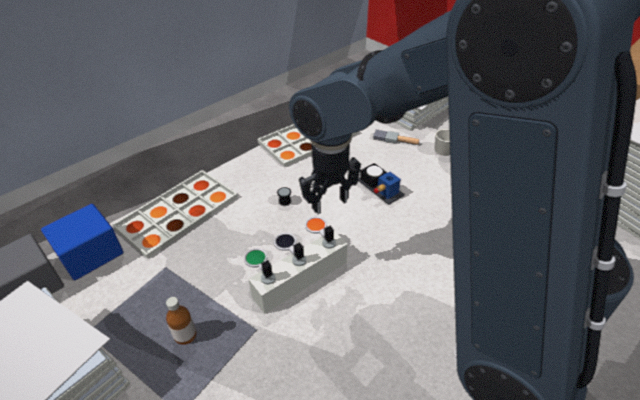

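```bash
python3 - <<'E'
from h import *
s=cv2.imread("pics/side1.png")
cv2.imwrite("pics/z2.png",cv2.resize(s[175:250,295:375],None,fx=7,fy=7,interpolation=3))
p=np.array([459,96.7,201.9]);X=np.array([-.212,-.977,0]);Z=np.cross(X,[0,0,-1])
for w in(30,40):
  for sg in(-1,1):
    for zo in(-11,-5):
      for k in(-11,11): print(w,sg,zo,k,proj("side",p+X*sg*w+Z*k+[0,0,zo]).round(1))
E
```

```text
30 -1 -11 -11 [320.8 215.3]
30 -1 -11 11 [315.7 209.3]
30 -1 -5 -11 [320.8 213.4]
30 -1 -5 11 [315.6 207.3]
30 1 -11 -11 [344.  205.3]
30 1 -11 11 [338.7 199.5]
30 1 -5 -11 [344.1 203.3]
30 1 -5 11 [338.8 197.5]
40 -1 -11 -11 [316.8 217.1]
40 -1 -11 11 [311.7 210.9]
40 -1 -5 -11 [316.8 215.1]
40 -1 -5 11 [311.7 209. ]
40 1 -11 -11 [347.8 203.7]
40 1 -11 11 [342.4 197.9]
40 1 -5 -11 [347.9 201.7]
40 1 -5 11 [342.5 195.9]
```

View pics/z2.png

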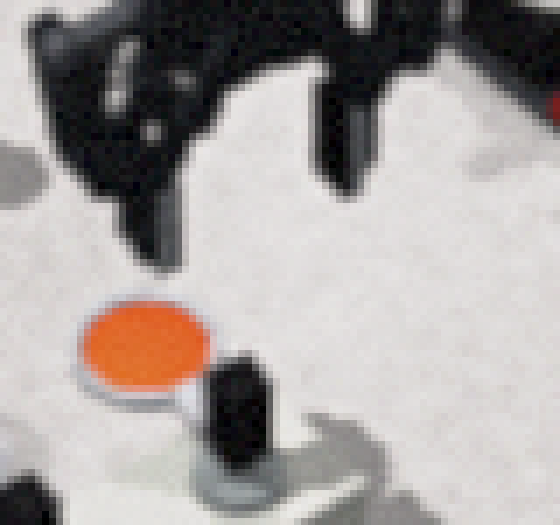

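```bash
python3 goto.py 458 100.5 102 -1.78|tail -1; python3 -m creep '[-0.35,2,-0.2,0,-0.3,0,0.6,0,2,0,0,0,0,0.5,0,2,0,0,0,0,0.5,0,2,0,0,0,0,0.5,0,1.5,0,0,0,0,0.5,0,0.5,0,0,0,0,0.5,0,0,0,0,0,0,0.5]'; python3 goto.py 458 100.5 102 -1.78
python3 - <<'E'
from h import *
im=read_camera("side")[:,:,::-1];cv2.imwrite("pics/side3.png",im);cv2.imwrite("pics/z3.png",cv2.resize(im[185:265,280:380],None,fx=7,fy=7,interpolation=3))
E
```

```text
turn [ 0.03 -0.09  0.01] shift in current tool axes cm [-0.359 10.007 -0.178] shift in target axes cm [-0.358 10.007 -0.183]
time: 3.08
ee_pos: [458.0, 100.4, 102.4]
tcp_rot: [-0.447, 0.548, -0.548, 0.447]
force: [-0.8, 0.2, 1.3]
finger_gap: 42.7
t 3.08 pos [458.  100.4 102.4] F [-0.8  0.2  1.3] T [-0.01 -0.01 -0.03] gap 42.7 j [ 0.12  0.42  1.97 -0.    0.75  1.89]
toolx [-0.201 -0.979  0.   ] tooly [-0. -0. -1.] yaw x -1.7736
turn [0.01 0.36 0.  ] shift in current tool axes cm [-0.006  0.035 -0.006] shift in target axes cm [-0.006  0.035 -0.006]
```

View pics/z3.png

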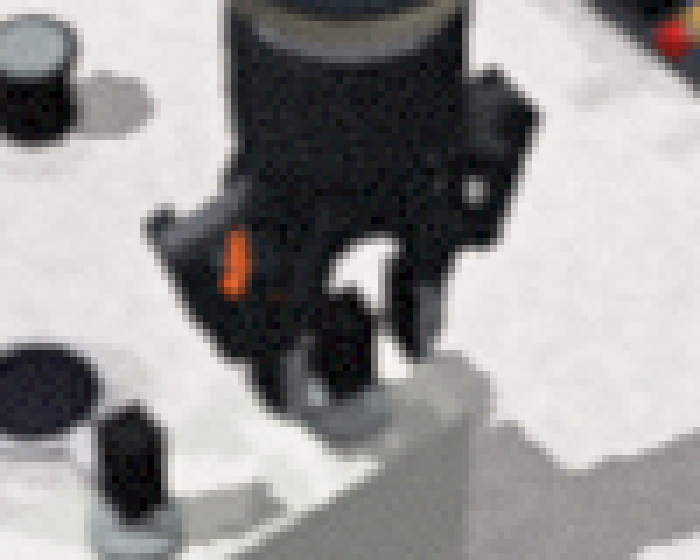

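```bash
python3 -m creep '[0,0,0,0,0.3,0,0.3,0,0,0,0,0,0,0,0,0,0,0,0,0,0,0,0,0,0,0,0,0]' 70; python3 goto.py 458 100.5 102 -1.78
```

```text
time: 3.62
ee_pos: [458.2, 100.5, 102.8]
tcp_rot: [0.445, -0.549, 0.55, -0.445]
force: [-1.8, 0.1, 6.0]
finger_gap: 17.0
t 3.62 pos [458.2 100.5 102.8] F [-1.8  0.1  6. ] T [-0.01  0.22  0.  ] gap 17.0 j [0.12 0.42 1.97 0.   0.75 1.9 ]
toolx [-0.207 -0.978 -0.   ] tooly [ 0.001  0.    -1.   ] yaw x -1.7796
turn [-0.05  0.02 -0.02] shift in current tool axes cm [ 0.003  0.084 -0.025] shift in target axes cm [ 0.003  0.084 -0.025]
```

```bash
python3 -m creep '[0,-0.5,0,0,0,0,0,0,-1,0,0,0,0,0,0,-1.5,0,0,0,0,0,0,-2,0,0,0,0,0,0,-2,0,0,0,0,0,0,-2,0,0,0,0,0,0,-1.5,0,0,0,0,0,0,-1,0,0,0,0,0]'; python3 goto.py 458 100.5 102 -1.78
python3 - <<'E'
from h import *
im=read_camera("side")[:,:,::-1];cv2.imwrite("pics/side4.png",im);cv2.imwrite("pics/z4.png",cv2.resize(im[140:260,270:380],None,fx=5,fy=5,interpolation=3))
E
```

```text
time: 4.62
ee_pos: [458.1, 100.4, 218.4]
tcp_rot: [0.445, -0.549, 0.55, -0.445]
force: [0.1, 0.3, -2.4]
finger_gap: 16.7
t 4.62 pos [458.1 100.4 218.4] F [ 0.1  0.3 -2.4] T [-0.06  0.01  0.02] gap 16.7 j [0.12 0.23 1.88 0.   1.03 1.9 ]
toolx [-0.207 -0.978 -0.   ] tooly [ 0.001  0.    -1.   ] yaw x -1.7796
turn [-0.05  0.02 -0.02] shift in current tool axes cm [-1.0000e-03  1.1637e+01 -1.7000e-02] shift in target axes cm [-4.0000e-03  1.1637e+01 -7.0000e-03]
```

View pics/z4.png

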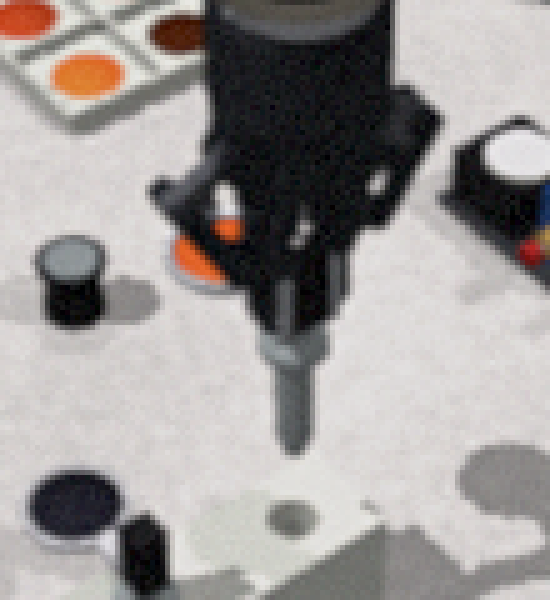

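```bash
python3 - <<'E'
from h import *
im=cv2.imread("pics/side4.png").astype(int)
# rod columns: local contrast rows
for v in range(214,233):
    print(v,im[v,318:340].mean(1).round().astype(int))
p=np.array([458.1,100.4,0]);cx=np.array([.978,-.207,0])
for d in(-4,0,4):
  print(d,"foot",proj("side",p+cx*d+[0,0,121.6]).round(2),"rod@+20",proj("side",p+cx*d+[0,0,141.6]).round(2),"rod@+60",proj("side",p+cx*d+[0,0,181.6]).round(2),"flange low",proj("side",p+cx*d+[0,0,187.6]).round(2))
E
```

```text
214 [214 218 216 221 221 213 176 120  87  82  83  80  74  85 139 202 223 220
 222 221 219 212]
215 [209 211 219 221 219 218 180 128 104  87  81  77  75  91 140 202 221 218
 222 220 216 215]
216 [211 215 214 220 217 212 182 133 105 100  87  79  78  92 141 197 220 221
 216 214 217 218]
217 [214 217 212 214 216 212 180 124 108  99  93  87  74  85 140 204 220 221
 214 215 216 216]
218 [216 213 213 213 215 213 175 129 107  93  91  89  80  84 142 199 219 221
 216 216 217 221]
219 [215 214 216 219 224 216 185 134 106 101  90  85  78  89 137 200 219 219
 218 218 221 223]
220 [218 217 218 220 223 221 192 143 107 102  96  88  77  87 141 203 223 219
 221 219 219 223]
221 [220 218 215 220 221 222 199 148 109  95  94  90  80  88 146 199 219 221
 221 222 221 222]
222 [215 219 212 214 223 222 199 147 108 102  92  82  82  87 144 201 219 223
 222 223 220 221]
223 [214 214 211 219 222 225 203 147 109  95  94  84  72  90 143 202 222 222
 222 223 223 220]
224 [216 213 218 219 222 222 196 143 107  92  93  90  80  93 146 202 223 221
 220 223 222 221]
225 [214 216 220 218 221 217 193 138 103  96  95  87  7
[... 299 characters left out ...]
219 216
 220 216 209 209]
229 [213 210 209 212 213 213 217 210 158 101  78  75 107 167 209 221 216 217
 217 214 213 214]
230 [215 215 211 211 217 216 217 216 183 132 106 103 148 198 226 223 219 213
 214 215 216 215]
231 [218 216 215 215 218 213 217 216 207 191 174 174 199 224 223 226 219 217
 215 218 217 212]
232 [216 217 214 214 217 214 214 214 218 216 217 219 223 224 221 221 223 220
 218 219 218 217]
-4 foot [329.83 230.85] rod@+20 [329.86 224.85] rod@+60 [329.94 212.37] flange low [329.95 210.44]
0 foot [328.91 229.76] rod@+20 [328.93 223.76] rod@+60 [328.98 211.28] flange low [328.99 209.35]
4 foot [327.99 228.68] rod@+20 [328.   222.68] rod@+60 [328.03 210.2 ] flange low [328.03 208.27]
```

```bash
python3 goto.py 524.5 -198.8 185 -1.682
```

```text
t 4.67 pos [458.5 100.5 219.1] F [ 0.8  0.6 -0.2] T [ 0.07 -0.06 -0.04] gap 17.2 j [0.12 0.23 1.88 0.   1.03 1.9 ]
toolx [-0.207 -0.978 -0.001] tooly [ 0.002  0.    -1.   ] yaw x -1.7797
turn [-0.11 -5.6  -0.03] shift in current tool axes cm [27.912  3.419 12.662] shift in target axes cm [29.012  3.414  9.885]
```

```bash
python3 -m creep '[0,0,0,0,-5.6,0,0,2,0,0.7,0,0,0,0,4,0,1.4,0,0,0,0,5.5,0,1.8,0,0,0,0,6,0,2,0,0,0,0,5.5,0,1.9,0,0,0,0,4,0,1.4,0,0,0,0,2,0,0.7,0,0,0,0]'; python3 -m creep '[0,1,0,0,0,0,0,0,1,0,0,0,0,0,0,1,0,0,0,0,0,0,0.4,0,0,0,0,0,0,0,0,0,0,0,0]'; python3 goto.py 524.5 -198.8 175 -1.682
python3 - <<'E'
from h import *
z=[]
for n in("side","top"):
    im=read_camera(n)[:,:,::-1];cv2.imwrite(f"pics/{n}5.png",im)
    z.append(cv2.resize(im[100:220,330:430] if n=="side" else im[170:270,330:430],(380,456) if n=="side" else (400,400),interpolation=3))
cv2.imwrite("pics/z5.png",np.hstack([z[0][:400],z[1]])); cv2.imwrite("pics/z5s.png",cv2.resize(cv2.imread("pics/side5.png")[130:210,345:425],None,fx=7,fy=7,interpolation=3))
E
```

```text
time: 5.68
ee_pos: [524.0, -199.8, 216.7]
tcp_rot: [-0.471, 0.528, -0.527, 0.471]
force: [-0.6, 0.7, -2.4]
finger_gap: 16.8
time: 6.3
ee_pos: [524.0, -197.6, 183.1]
tcp_rot: [-0.472, 0.527, -0.527, 0.472]
force: [-0.2, -0.8, -1.8]
finger_gap: 17.1
t 6.3 pos [ 524.  -197.6  183.1] F [-0.2 -0.8 -1.8] T [-0.01  0.06  0.03] gap 17.1 j [-0.44  0.44  1.68  0.    1.02  1.24]
toolx [-0.11  -0.994 -0.   ] tooly [-0.  0. -1.] yaw x -1.6815
turn [ 0.02  0.03 -0.01] shift in current tool axes cm [0.11  0.807 0.063] shift in target axes cm [0.11  0.807 0.063]
```

View pics/z5.png

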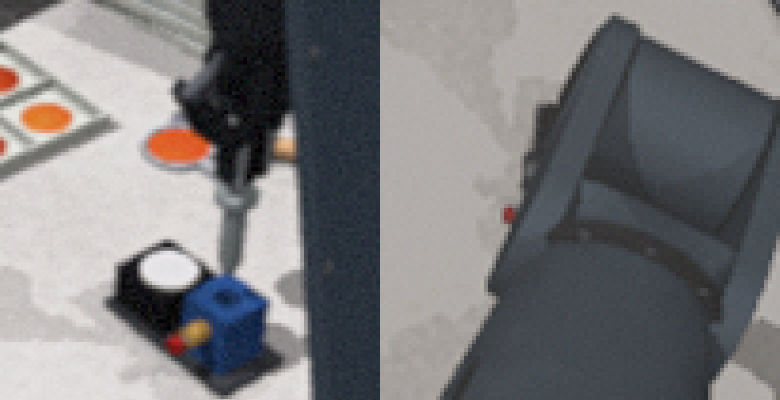

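View pics/z5s.png

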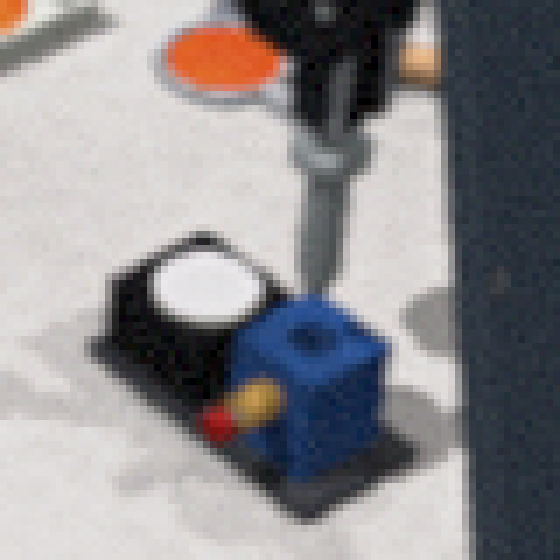

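```bash
python3 - <<'E'
from h import *
im=cv2.imread("pics/side5.png").astype(int)
def edge(v):
    r=im[v,380:402].mean(1); thr=150
    i=np.where(r<thr)[0]; a,b=i[0],i[-1]
    # contiguous around rod
    l=a-1+(r[a-1]-thr)/(r[a-1]-r[a]); q=b+(thr-r[b])/(r[b+1]-r[b]); return 380+l,380+q
for v in range(153,173):
    try:
        l,q=edge(v);print(v,round(l,2),round(q,2),round((l+q)/2,2),round(q-l,2))
    except Exception as e: print(v,im[v,380:402].mean(1).round())
p=np.array([524.,-197.6,0]);cx=np.array([.994,-.11,0]);fz=183.1-96.8
for d in(-2,0,2,4):
  print(d,"foot",proj("side",p+cx*d+[0,0,fz]).round(2),"+10",proj("side",p+cx*d+[0,0,fz+10]).round(2),"+60",proj("side",p+cx*d+[0,0,fz+60]).round(2))
print("tilt cols if up", proj("side",p+[0,0,fz])-proj("side",p+[0,0,fz+60]))
E
```

```text
153 386.72 397.29 392.0 10.57
154 387.68 396.56 392.12 8.88
155 388.23 394.99 391.61 6.76
156 388.27 394.55 391.41 6.28
157 388.19 394.42 391.3 6.23
158 388.13 394.42 391.28 6.29
159 387.95 394.37 391.16 6.42
160 387.91 394.16 391.04 6.25
161 387.83 393.87 390.85 6.04
162 387.6 393.82 390.71 6.23
163 387.36 393.79 390.57 6.43
164 387.36 393.55 390.45 6.19
165 387.36 393.49 390.43 6.13
166 387.23 393.41 390.32 6.18
167 387.18 393.39 390.29 6.2
168 387.25 393.17 390.21 5.92
169 381.46 392.69 387.08 11.23
170 381.91 391.92 386.92 10.01
171 381.99 391.39 386.69 9.4
172 381.59 391.24 386.41 9.65
-2 foot [390.64 171.4 ] +10 [390.99 168.59] +60 [392.77 154.11]
0 foot [390.14 171.03] +10 [390.48 168.22] +60 [392.26 153.74]
2 foot [389.64 170.66] +10 [389.98 167.86] +60 [391.74 153.38]
4 foot [389.15 170.29] +10 [389.48 167.49] +60 [391.22 153.02]
tilt cols if up [-2.1127785  17.28352649]
```

```bash
python3 goto.py 524.9 -198.4 165 -1.682 | tail -1; python3 -m creep '[0.1,0.5,0.1,0,0,0,0,0,1,0,0,0,0,0,0,0.5,0,0,0,0,0,0,0.3,0,0,0,0,0,0,0,0,0,0,0,0]'; python3 goto.py 524.9 -198.4 160 -1.682
```

```text
turn [-0.02  0.01  0.01] shift in current tool axes cm [0.036 1.855 0.074] shift in target axes cm [0.036 1.855 0.075]
time: 7.02
ee_pos: [524.9, -199.1, 160.1]
tcp_rot: [-0.471, 0.527, -0.527, 0.471]
force: [1.0, 0.5, -2.1]
finger_gap: 17.2
t 7.03 pos [ 524.9 -199.1  160.1] F [ 1.   0.5 -2.1] T [ 0.02 -0.03  0.02] gap 17.2 j [-0.45  0.47  1.7   0.    0.98  1.24]
toolx [-0.111 -0.994 -0.   ] tooly [-0.  0. -1.] yaw x -1.682
turn [ 0.02  0.   -0.01] shift in current tool axes cm [-0.073  0.007 -0.004] shift in target axes cm [-0.073  0.007 -0.004]
```

```bash
python3 -m creep '[-0.05,0,0,0,0,0,0,0,0,0,0,0,0,0]'; python3 - <<'E'
from h import *
im=read_camera("side")[:,:,::-1];cv2.imwrite("pics/side6.png",im);cv2.imwrite("pics/z6.png",cv2.resize(im[140:200,360:420],None,fx=9,fy=9,interpolation=3))
E
python3 goto.py 524.9 -198.4 160 -1.682
```

```text
time: 7.28
ee_pos: [525.1, -198.7, 160.5]
tcp_rot: [0.471, -0.527, 0.527, -0.472]
force: [0.0, -0.1, -2.1]
finger_gap: 16.9
t 7.33 pos [ 525.1 -198.6  160.5] F [-0.6 -0.7 -2.2] T [-0.01  0.    0.02] gap 16.8 j [-0.44  0.47  1.7   0.    0.98  1.24]
toolx [-0.111 -0.994  0.   ] tooly [ 0. -0. -1.] yaw x -1.6819
turn [-0.02  0.01  0.  ] shift in current tool axes cm [-0.023  0.048 -0.019] shift in target axes cm [-0.023  0.048 -0.019]
```

View pics/z6.png

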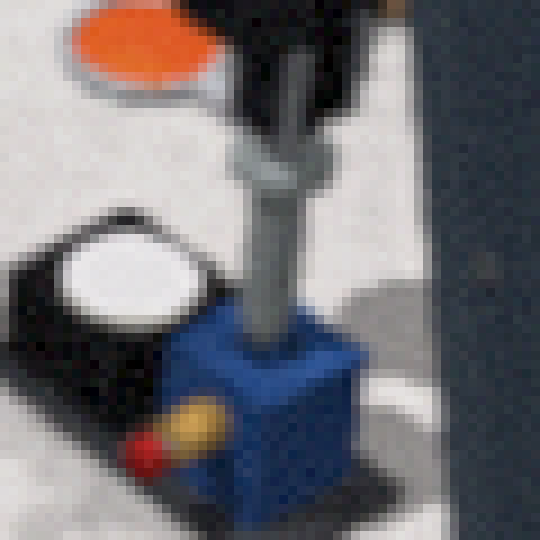

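Zoomed foot is at (264,350) and the bore's known centre projects to about (263,345). That fits a foot 4 mm above the mouth, so I'm descending gently.

```bash
python3 -m creep '[0,0.15,0,0,0,0,0,0,0.15,0,0,0,0,0,0,0.15,0,0,0,0,0,0,0.15,0,0,0,0,0]'; python3 goto.py|head -1;  python3 -m creep '[0,0.15,0,0,0,0,0,0,0.15,0,0,0,0,0,0,0.15,0,0,0,0,0]'; python3 goto.py|head -1
```

```text
time: 7.82
ee_pos: [525.0, -198.7, 154.2]
tcp_rot: [-0.471, 0.527, -0.527, 0.471]
force: [-0.3, 1.0, -2.9]
finger_gap: 17.2
t 7.83 pos [ 525.  -198.7  154.2] F [-0.3  1.  -2.9] T [-0.02  0.01  0.01] gap 17.2 j [-0.44  0.48  1.7  -0.    0.96  1.24]
time: 8.2
ee_pos: [525.0, -198.6, 149.7]
tcp_rot: [-0.471, 0.527, -0.527, 0.471]
force: [-0.1, -0.5, -2.3]
finger_gap: 16.9
t 8.2 pos [ 525.  -198.6  149.7] F [-0.1 -0.5 -2.3] T [ 0.03  0.01 -0.01] gap 16.9 j [-0.44  0.48  1.71  0.    0.95  1.24]
```

```bash
python3 -m creep '[0,0.15,0,0,0,0,0,0,0.15,0,0,0,0,0,0,0.15,0,0,0,0,0]'; python3 goto.py|head -1;  python3 -m creep '[0,0.15,0,0,0,0,0,0,0.1,0,0,0,0,0]'; python3 goto.py|head -1
```

```text
time: 8.57
ee_pos: [524.8, -198.9, 145.3]
tcp_rot: [0.472, -0.527, 0.527, -0.471]
force: [-2.7, -2.0, -0.5]
finger_gap: 16.9
t 8.57 pos [ 524.8 -198.9  145.3] F [-2.7 -2.  -0.5] T [-0.59  0.58 -0.03] gap 16.9 j [-0.44  0.49  1.71 -0.    0.94  1.24]
time: 8.82
ee_pos: [524.9, -198.9, 142.8]
tcp_rot: [0.472, -0.527, 0.527, -0.471]
force: [-3.9, -3.8, 1.1]
finger_gap: 17.1
t 8.82 pos [ 524.9 -198.9  142.8] F [-3.9 -3.8  1.1] T [-0.88  0.7  -0.04] gap 17.1 j [-0.44  0.49  1.71 -0.    0.94  1.24]
```

```bash
python3 -m creep '[0.06,0,-0.05,0,0,0,0,0,0,0,0,0,0,0]'; python3 goto.py|head -1
```

```text
time: 9.07
ee_pos: [524.5, -199.1, 142.7]
tcp_rot: [-0.471, 0.527, -0.527, 0.472]
force: [-0.7, -1.4, -2.6]
finger_gap: 16.9
t 9.07 pos [ 524.5 -199.1  142.7] F [-0.7 -1.4 -2.6] T [-0.32  0.27 -0.04] gap 16.9 j [-0.45  0.49  1.71  0.    0.94  1.24]
```

```bash
python3 -m creep '[0.02,0.15,-0.02,0,0,0,0,0,0.15,0,0,0,0,0]'; python3 goto.py|head -1; python3 -m creep '[0,0.15,0,0,0,0,0,0,0.1,0,0,0,0,0]'; python3 goto.py|head -1; python3 -m creep '[0,0.1,0,0,0,0,0,0,0.1,0,0,0,0,0]'; python3 goto.py|head -1
```

```text
time: 9.32
ee_pos: [524.3, -199.2, 139.7]
tcp_rot: [0.471, -0.527, 0.527, -0.472]
force: [-0.2, -1.0, -0.6]
finger_gap: 17.0
t 9.32 pos [ 524.3 -199.2  139.7] F [-0.2 -1.  -0.6] T [-0.25  0.08  0.01] gap 17.0 j [-0.45  0.5   1.71  0.    0.93  1.24]
time: 9.57
ee_pos: [524.5, -199.7, 137.6]
tcp_rot: [0.471, -0.527, 0.527, -0.472]
force: [-1.4, -2.7, 3.1]
finger_gap: 16.6
t 9.57 pos [ 524.5 -199.7  137.6] F [-1.4 -2.7  3.1] T [-0.74  0.16  0.04] gap 16.6 j [-0.45  0.5   1.72 -0.    0.93  1.24]
time: 9.82
ee_pos: [524.5, -199.6, 135.5]
tcp_rot: [0.471, -0.527, 0.527, -0.472]
force: [-0.7, -3.5, 4.1]
finger_gap: 16.9
t 9.82 pos [ 524.5 -199.6  135.5] F [-0.7 -3.5  4.1] T [-0.96  0.04 -0.02] gap 16.9 j [-0.45  0.5   1.72 -0.    0.92  1.24]
```

```bash
for i in 1; do python3 -m creep '[0,0.15,0,0,0,0,0,0,0.15,0,0,0,0,0]' >/dev/null; python3 goto.py|head -1; done; python3 -m creep '[0,0.15,0,0,0,0,0,0,0.15,0,0,0,0,0]'>/dev/null; python3 goto.py|head -1; python3 -m creep '[0,0.15,0,0,0,0,0,0,0.15,0,0,0,0,0]'>/dev/null; python3 goto.py|head -1
```

```text
t 10.07 pos [ 524.4 -199.6  132.3] F [ 1.2 -4.1  2.6] T [-1.07 -0.07  0.  ] gap 17.1 j [-0.45  0.51  1.72 -0.    0.92  1.24]
t 10.32 pos [ 524.2 -199.4  129.1] F [ 0.5 -5.5  3.6] T [-1.34 -0.   -0.05] gap 17.0 j [-0.45  0.51  1.72 -0.    0.91  1.24]
t 10.57 pos [ 524.  -199.6  126.1] F [-1.6 -6.5  1.4] T [-1.49  0.24 -0.05] gap 17.2 j [-0.45  0.51  1.72 -0.    0.9   1.24]
```

```bash
cat > ok.py <<'E'
import sys
from plant import sense
s=sense();f=s["force"];print(round(s["time"],2),[round(float(v),1) for v in s["ee_pos"]],[round(float(v),1) for v in f],[round(float(v),2) for v in s["torque"]],round(s["finger_gap"],1))
sys.exit(f[2]>float(sys.argv[1]))
E
python3 -m creep '[0,0.1,0,0,0,0,0,0,0.05,0,0,0,0,0]'>/dev/null; python3 ok.py 7 && python3 -m creep '[0,0.1,0,0,0,0,0,0,0.05,0,0,0,0,0]'>/dev/null && python3 ok.py 7 && python3 -m creep '[0,0.05,0,0,0,0,0,0,0.05,0,0,0,0,0]'>/dev/null && python3 ok.py 7 && python3 -m creep '[0,0.05,0,0,0,0,0,0,0.05,0,0,0,0,0]'>/dev/null && python3 ok.py 7 && python3 -m creep '[0,0.05,0,0,0,0,0,0,0.05,0,0,0,0,0]'>/dev/null && python3 ok.py 7
```

```text
10.82 [523.9, -199.6, 124.5] [-0.8, -6.3, 1.4] [-1.53, 0.25, 0.03] 17.1False
```

```bash
sed -i 's/sys.exit(f\[2\]>float(sys.argv\[1\]))/sys.exit(int(f[2]>float(sys.argv[1])))/' ok.py
python3 -m creep '[0,0.1,0,0,0,0,0,0,0.05,0,0,0,0,0]'>/dev/null && python3 ok.py 7 && python3 -m creep '[0,0.05,0,0,0,0,0,0,0.05,0,0,0,0,0]'>/dev/null && python3 ok.py 7 && python3 -m creep '[0,0.05,0,0,0,0,0,0,0.05,0,0,0,0,0]'>/dev/null && python3 ok.py 7 && python3 -m creep '[0,0.05,0,0,0,0,0,0,0.05,0,0,0,0,0]'>/dev/null && python3 ok.py 7
```

```text
11.07 [523.8, -199.5, 123.0] [0.0, -6.6, 2.8] [-1.48, 0.28, -0.01] 16.9
11.32 [523.8, -199.6, 122.0] [-0.5, -6.3, 0.5] [-1.5, 0.28, -0.02] 17.0
11.57 [523.9, -199.6, 121.1] [-1.9, -6.7, 3.3] [-1.42, 0.35, -0.06] 16.9
11.82 [524.0, -199.6, 120.5] [-1.9, -5.8, 7.8] [-1.33, 0.56, 0.04] 16.9
```

```bash
python3 -m creep '[0,0,0,0,0,0,0]'>/dev/null; python3 ok.py 30; python3 -m creep '[0,0.03,0,0,0,0,0,0,0,0,0,0,0,0]'>/dev/null; python3 ok.py 30;
```

```text
11.95 [524.0, -199.7, 120.6] [-2.5, -5.7, 5.6] [-1.39, 0.51, -0.03] 17.1
12.2 [524.1, -199.7, 120.5] [-2.6, -5.8, 7.3] [-1.25, 0.68, -0.01] 16.9
```

```bash
python3 -m creep '[0,0.05,0,0,0,0,0,0,0,0,0,0,0,0]'>/dev/null; python3 ok.py 30; python3 ok.py 15 && python3 -m creep '[0,0.05,0,0,0,0,0,0,0,0,0,0,0,0]'>/dev/null && python3 ok.py 30
```

```text
12.45 [524.2, -199.7, 120.2] [-2.9, -4.7, 10.9] [-1.26, 0.72, -0.02] 17.0
12.45 [524.2, -199.7, 120.2] [-2.9, -4.7, 10.9] [-1.26, 0.72, -0.02] 17.0
12.7 [524.3, -199.7, 120.1] [-3.8, -5.2, 14.9] [-1.12, 0.98, 0.01] 17.2
```

```bash
python3 -m creep '[0,0.05,0,0,0,0,0,0,0,0,0,0,0,0]'>/dev/null; python3 ok.py 18 && python3 -m creep '[0,0.04,0,0,0,0,0,0,0,0,0,0,0,0]'>/dev/null && python3 ok.py 30;  python3 -m creep '[0,0,0,0,0,0,0]'>/dev/null; python3 ok.py 30
```

```text
12.95 [524.4, -199.8, 119.9] [-4.7, -4.9, 17.5] [-1.05, 1.1, -0.03] 16.9
13.2 [524.5, -199.9, 119.8] [-5.0, -4.1, 21.4] [-0.98, 1.33, 0.01] 16.7
13.32 [524.5, -199.8, 119.8] [-5.0, -3.6, 21.9] [-1.0, 1.29, 0.04] 16.7
```

```bash
python3 -m creep '[0,0,0,0,0,0,0.25,0,0,0,0,0,0,0.3,0,0,0,0,0,0,0.4,0,0,0,0,0,0,0.4]' 20 ; python3 ok.py 30
python3 - <<'E'
from h import *
im=read_camera("side")[:,:,::-1];cv2.imwrite("pics/side7.png",im);cv2.imwrite("pics/z7.png",cv2.resize(im[120:200,350:430],None,fx=7,fy=7,interpolation=3))
E
```

```text
time: 13.82
ee_pos: [524.0, -199.1, 117.8]
tcp_rot: [-0.472, 0.527, -0.527, 0.471]
force: [-0.4, -0.2, -0.6]
finger_gap: 34.0
13.82 [524.0, -199.1, 117.8] [-0.4, -0.2, -0.6] [0.02, -0.01, -0.05] 34.0
```

View pics/z7.png

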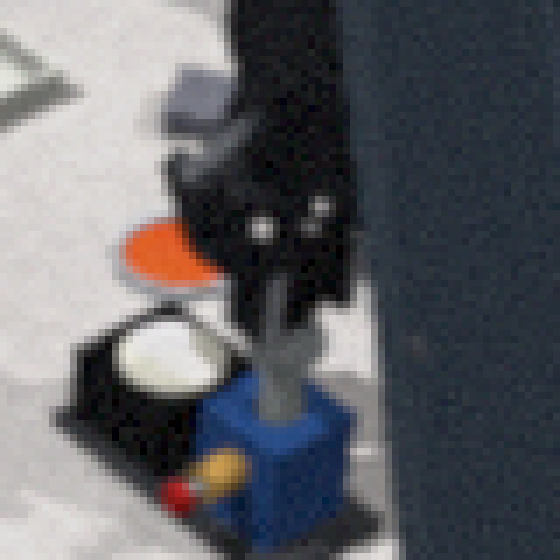

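```bash
python3 -m creep '[0,-0.5,0,0,0,0,0.5,0,-1,0,0,0,0,0.5,0,-2,0,0,0,0,0.5,0,-2,0,0,0,0,0.5,0,-3,0,0,0,0,0.5,0,-3,0,0,0,0,0.5,5.5,-1,-2,0,0,0,0.5,5.5,0,-2,0,0,0,0.5]'; python3 -m creep '[5.5,0,-2,0,0,0,0.5,5.5,0,-2,0,0,0,0.5,5,0,-3,0,0,0,0.5,5,0,-3,0,0,0,0.5,0,0,0,0,0,0,0.5]';
python3 - <<'E'
from h import *
for n in("side","top"):
    im=read_camera(n)[:,:,::-1];cv2.imwrite(f"pics/{n}8.png",im)
s=cv2.imread("pics/side8.png");t=cv2.imread("pics/top8.png")
cv2.imwrite("pics/z8.png",np.hstack([cv2.resize(s[130:210,350:420],(385,440),interpolation=3),cv2.resize(t[180:250,345:410],(409,440),interpolation=3)]))
E
```

```text
time: 14.88
ee_pos: [472.1, -305.4, 245.1]
tcp_rot: [0.472, -0.526, 0.528, -0.472]
force: [1.7, -0.7, -0.5]
finger_gap: 42.8
time: 15.5
ee_pos: [347.1, -504.4, 243.6]
tcp_rot: [0.471, -0.528, 0.528, -0.47]
force: [-0.0, -0.2, 0.0]
finger_gap: 42.7
```

View pics/z8.png

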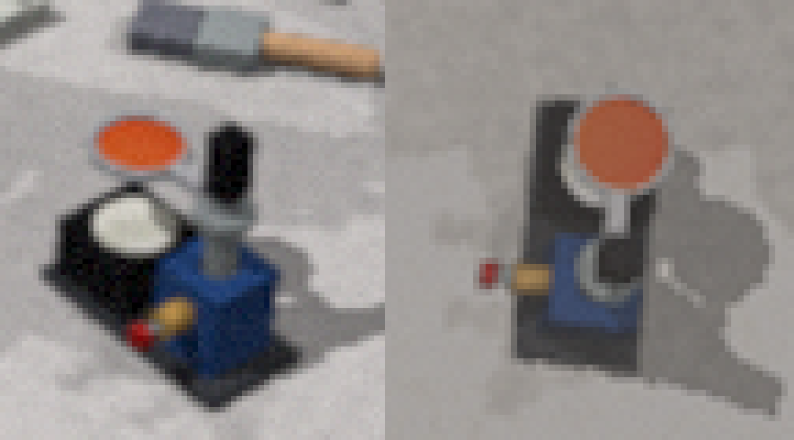

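View pics/side8.png

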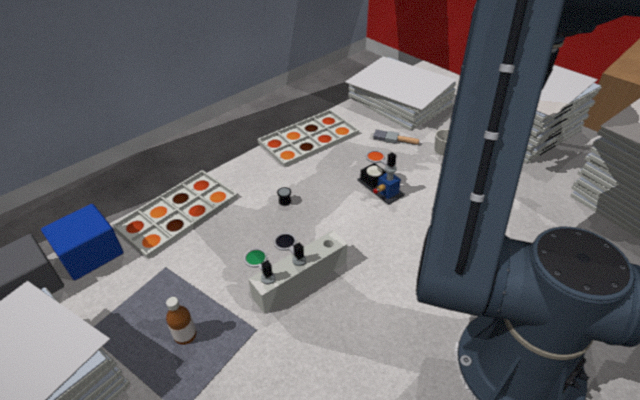

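View pics/top8.png

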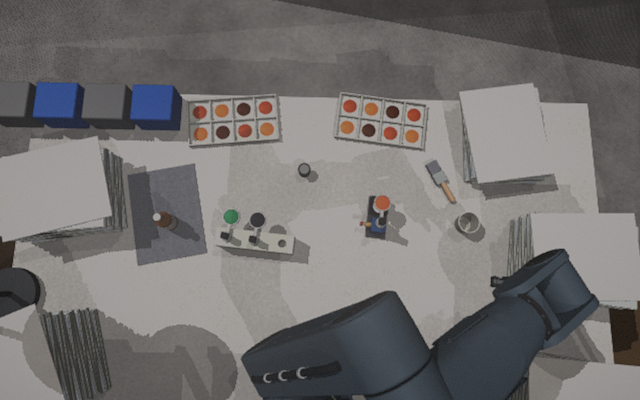

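```bash
python3 - <<'E'
from h import *
I={n:cv2.imread(f"pics/{n}8.png").astype(int) for n in("top","side")}
M={n:(I[n][...,2]-I[n][...,0])>70 for n in I}
ut,a=blob(I,M["top"],(372,192,394,214));us,b=blob(I,M["side"],(362,148,386,164))
X,r=tri(ut,us);print(ut,a,us,b,X.round(1),r)
fz=22.5
for n,u,ws,bs in(("top",ut,[379.38,205.63],[378.06,224.36]),("side",us,[374.1,170.6],[388.75,177.9])):
    L=ray(n,u,fz+78.5);W=ray(n,ws,47);B=ray(n,bs,59)
    print(n,"lens",L.round(1),"win",W.round(1),"d",(L-W)[:2].round(1),"bore",B.round(1),"lens-bore",np.hypot(*(L-B)[:2]).round(1),"yaw",np.arctan2(*(L-B)[[1,0]]).round(3),"win yaw",np.arctan2(*(W-B)[[1,0]]).round(3))
# upright check: rod/grip axis columns in side
for n,box in(("side",(383,150,402,170)),("top",(376,213,392,226))):
    x0,y0,x1,y1=box;g=(I[n].max(2)<75)
    print(n,"grip",blob(I,g,box))
C=np.array([525.8,-199.3])
for n in("side","top"): print(n,"exp grip centre",proj(n,[*C,fz+100]).round(1),"mouth",proj(n,[*C,60]).round(1))
# compare bystanders
for n,bx in(("side",[(150,290,200,350),(272,182,296,208),(242,242,310,290)]),("top",[(145,205,180,230),(295,158,315,182),(450,205,485,240),(215,205,270,245)])):
    old=cv2.imread(f"pics/{n}0.png").astype(int)
    for x0,y0,x1,y1 in bx: print(n,(x0,y0),"mean abs diff",np.abs(old-I[n])[y0:y1,x0:x1].mean().round(1))
E
python3 ok.py 5
```

```text
[382.21192053 202.32450331] 151 [375.23684211 155.88596491] 114 [ 590.3 -208.4   96.2] [ 0.12  0.17 -0.19 -0.03]
top lens [ 589.9 -207.2  101. ] win [ 589.2 -207.    47. ] d [ 0.8 -0.1] bore [ 527.4 -200.3   59. ] lens-bore 62.9 yaw -0.109 win yaw -0.108
side lens [ 586.  -203.8  101. ] win [ 585.7 -204.3   47. ] d [0.3 0.5] bore [ 526.7 -198.7   59. ] lens-bore 59.5 yaw -0.085 win yaw -0.095
side grip (array([391.21568627, 159.8627451 ]), np.int32(102))
top grip (array([382.74193548, 219.48387097]), np.int32(62))
side exp grip centre [391.3 160.2] mouth [389.2 177.7]
top exp grip centre [381.  222.1] mouth [377.8 224.8]
side (150, 290) mean abs diff 3.5
side (272, 182) mean abs diff 8.5
side (242, 242) mean abs diff 6.1
top (145, 205) mean abs diff 3.9
top (295, 158) mean abs diff 6.2
top (450, 205) mean abs diff 5.8
top (215, 205) mean abs diff 6.0
15.6 [349.4, -501.8, 243.5] [1.2, 0.4, 1.1] [0.01, 0.0, 0.02] 42.5
```

```bash
python3 -c "
from plant import *
print(close_job())"
```

```text
the job is handed in; nothing more can be done
None
```

The orange carrier is standing in the blue holder with its lens over the light window, released, and I handed the job in after about 15.6 s of the 48 s. The hand-in gave no verdict.

**What I did:** I gripped the carrier at 70 N, lifted it out of the rack and lowered it into the bore. I shifted it about 0.7 mm when the wrist force showed it touching the bore wall. It rode over the plunger at about 4 N on the wrist sensor, with the spring then pushing sideways at about 6 N. The rod met the stop with its foot about 23 mm above the table. I pressed until the wrist sensor read about 22 N upward, then opened the gripper while still pressing.

**Last checks:**
- **Lens position:** it is within 1 mm of the window centre in both cameras. Its height fits the foot resting at about 22.5 mm.
- **Release:** the wrist force was about zero after letting go, and the gripper is clear of everything.
- **Other objects:** in the before and after pictures I compared, the other carriers, bottle, loupe and cup showed no movement. I judged the small image differences, the largest around the loupe, to be shadows.

**Less certain:**
- **Stop force:** I worked it out rather than measured it. After allowing for the carrier's weight and friction at the plunger, I estimate 19 to 22 N.
- **Camera calibration:** the two cameras disagree by 3 to 6 mm at the rack and at the holder, so I checked the fit within the side view and by feel.
- **Grip position:** in the top picture the grip sits about 3 pixels from where I expected. The side picture agrees to under half a pixel. I took the top offset as that disagreement plus a rough outline of the grip and did not look into it further.

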